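# Lock the mixer's drive disc with its bar

### The job

Lock the bench mixer's drive for transport: with a fingertip, push on the disc's studs to turn the slotted disc until its slot lines up with the locking bar, then push the bar by its upright plate through the slot until it is fully home against the end wall of the keeper on the other side. Only push: do not lift or carry anything, and leave the jar, the bottle and the dish standing where they are.

Things in the scene. Friction and masses are not known exactly. Their poses are not given: they have to be found in the camera images.
- unit: Fixed white drive base, 116 x 280 mm, its top 22 mm above the bench. Origin: centre of its underside, at bench height; z up. The locking bar is pushed home along the base's own +y. In its frame the disc's axis is at x 0, y +60 mm. Besides disc and bar, only the aluminium channel and keeper stand on it.
- channel_mid (a point): Middle of the top of the aluminium channel that holds the bar: at y -56 mm in the base's frame, 50 mm above the bench. The channel is 32 mm wide and runs 74 mm either way along the base's y, to y +18 mm; a lower stop (40 mm high) closes its back end.
- keeper_wall (a point): Middle of the top edge of the keeper's end wall, on the face that stops the bar: at y +123 mm in the base's frame, 48 mm above the bench. The aluminium keeper is 40 mm wide, from y +104 to +135 mm, with an 18 mm wide pocket open to the disc and to the top.
- disc (a joint): Turn of the slotted disc, rad, counter-clockwise from above positive. At 0 (and at pi, as the disc is the same after half a turn) its slot lies exactly along the bar's path (base's y). It starts 0.6 to 2.54. It turns freely both ways (stops only at -6.3 and +6.3) and stays where it is left (friction about 0.07 N m, some 2.5 N at a stud).
- disc_top (a point): Centre of the disc's upper face (z 48 mm). Disc of plain aluminium, 80 mm diameter, with a straight open slot 18 mm wide right across it, along this point's own y axis, widened to 27 mm at both mouths. The slot guides the bar in and centres itself on it if it is within about 0.1 rad of true; when it is far off, the bar stops against the disc's edge.
- stud_a (a point): Centre of the top of one of the two upright steel studs on the disc, at z 86 mm. Each stud is 14 mm in diameter and stands 38 mm above the disc, 29 mm from the disc's axis, on the line through the axis square to the slot: this one on the disc's +x side.
- stud_b (a point): Top centre of the other stud, same size, on the disc's -x side.
- lockbar: Loose steel locking bar, 14 x 14 mm, 120 mm long with a tapered nose, about 0.2 kg, captive under the lips of the channel: it can only slide along. Origin: on its underside, below its upright push plate; its own +y points to the nose and the disc. It slides with 1 to 2 N and stays where it is left.
- bar_plate (a point): Centre of the bar's upright steel push plate: 36 mm wide across the bar (x), 8 mm thick (y), 34 mm high (z 54 to 88 mm above the bench). Push on its back face, 4 mm behind this point (own -y side). From start to home it moves 108 to 128 mm along the base's +y, and is then at y +12 mm in the base's frame.
- bar_nose (a point): Middle of the tip of the bar's nose, 110 mm ahead of the push plate's centre, 35 mm above the bench. Before the push it stands 6 to 26 mm short of the disc's edge; fully home it touches the keeper's end wall, at y about +122 mm in the base's frame.
- jar_mid (a point): Centre (half-way up) of a bystander: lidded steel jar, 63 mm diameter, 74 mm high, standing loose on the bench.
- bottle_mid (a point): Centre (half-way up) of a bystander: amber glass bottle, 52 mm diameter, 105 mm high, standing loose on the bench.
- dish_mid (a point): Centre of a bystander: flat round lidded culture dish, 90 mm diameter, 17 mm high, lying loose on the bench.
Things that resemble listed ones, but are neither listed nor needed, are in the scene too. Leave any purple or yellow look-alike of the lockbar alone.

How it is judged:
By the outcome, as a careful person would: the job done as asked, in the order asked, and still so for the second after the job is handed in, with the robot touching nothing.
It also fails if it takes over 48 s, if anything falls off the work surface, if the arm or the gripper's body presses on something with over 40 N, if the wrist force passes 120 N, or if a joint passes its speed limit or range.

### The arm

A 6-joint arm with a two-finger parallel gripper is mounted at the origin on the work surface. World frame = base frame: x ahead of the robot, y to its left, z up, the work surface at z = 0. Lengths are in m, angles in rad, forces in N, time in s.
With the tool pointing down it reaches from about 0.3 to 0.775 m from the base axis. Payload 14.6 kg.
Tool frame: the origin (TCP) lies at the very end of the fingers, on their centre line; the grasp point (between the pads) lies 19 mm behind it; x points along the fingers, y is the direction in which the jaws open and shut, and the axes are right-handed (so a half turn about x gives the same grasp; the last joint's range is limited). The gripper opens to 94 mm and grips with 3 to 60 N. Pads are 16 mm wide; open, the fingers measure 119 mm over their backs; the gripper's body (75 mm by 177 mm) begins 78 mm behind the grasp point.
Start: joints at [1.101, 0.3, 1.521, -0, 1.321, -0.067], TCP at [0.216, 0.506, 0.205] pointing down, gripper open.
Joint ranges: [-3.03, 3.03], [-0.79, 2.21], [0.23, 2.52], [-1.04, 4.18], [0, 3.07], [-2.55, 2.55]. Speed limits (rad/s): [2.22, 2.22, 2.57, 3.14, 3.14, 3.14].

### API

Orientations are given as [roll, pitch, yaw] about the fixed x, y, z axes, in that order (R = Rz(yaw) Ry(pitch) Rx(roll)).
In Python, from station import ctrl, viewer, hand_in gives the robot as it stands. The module is installed in compiled form; this text tells all that it offers.
- The arm moves only by the tool play_rows, never from a script. Its argument "deltas" is a list that holds one entry, the list of rows, each a list of 7 numbers: the shift along the tool's x, y, z in mm, then the turn, a rotation vector about the tool's x, y, z in rad, then the finger opening in mm, from 0 to 94. In form: [[[dx, dy, dz, ax, ay, az, gripper], ...]]. A call has 1 to 10 rows; each row shifts and turns the commanded pose from where the row before left it, along the tool's axes as they then stand; what a row does not reach is not made up. A row lasts 1/10 s, in which the tool goes at most 50 mm and 8.59 degrees, less where a joint would pass 70% of its speed; a pose out of reach is approached as far as the arm can. A call with a gripper value outside its range is refused whole. The fingers move at their own pace and stop on an object; "grip_force" is the grip in N (left out, the last holds). Time passes only in rows, so rows that do not move let the fingers close. It gives the time, the measured TCP pose, the force and the opening at its end, in the units of the state.
- ctrl.get_obs(): the state, without advancing time (a new reading comes with each control period).
- viewer.camera(name): name is "scene" or "top" or "wrist"; returns a dict with "img" (400x640x3 uint8, red, green, blue), "fx", "fy", "cx", "cy" (pixels), "distortion" ([k1, k2, p1, p2, k3] as OpenCV has them; the pictures are not rectified), "rvec" (rotation vector, rad) and "tvec" (3), from world to camera coordinates, as OpenCV has them. Camera axes: x right, y down, z forward; pixel columns grow to the right and rows downward; lengths in m; the calibration is good to about 2 mm. A picture is of the moment at which its call begins. There is no depth.
- hand_in(): hands the job in, once; it reports no verdict.
The state is a dict: "time_s": time; "qpos": joint angles; "joint_vel": joint speeds; "tau": joint torques, N m; "ee_pos": TCP position; "eef_rot": TCP orientation; "force": force on the tool from outside, world axes, zero at the start; "moment": the same for the moment, N m; "grip_width": finger opening in m.
Only numpy, scipy, OpenCV 4.12 (cv2) and the standard library are available. Lean on these libraries where they do the work, as an engineer would, in place of code of your own. Each camera call takes 0.05 s, during which the arm holds its last target.

## Working session

There is one attempt and no reset: what is moved stays moved. The work goes in short steps, Python scripts to look and compute and a tool call to move; the robot and the scene stay as the last step left them, time stands still between calls to the robot, and variables do not carry over. Pictures are saved under pics/ and viewed, and the job is handed in when it is done.

Besides the shell and the picture viewer there is one more tool, called after ">>>" as name([rows], argument=value, ...), one row to a line, values as JSON. play_rows: Moves the arm, as the interface text tells. Its arguments: {"type":"object","properties":{"deltas":{"type":"array","items":{"type":"array","items":{"type":"array","items":{"type":"number"}}}},"grip_force":{"type":"number"}},"required":["deltas"]}

```bash
mkdir -p pics
python3 - <<'E'
from station import ctrl,viewer
import cv2,pickle
print(ctrl.get_obs())
for n in("scene","top","wrist"):
    c=viewer.camera(n);pickle.dump(c,open(f"pics/{n}0.pkl","wb"))
    cv2.imwrite(f"pics/{n}0.png",c["img"][:,:,::-1]);print(n,{k:v for k,v in c.items() if k!="img"})
E
```

```text
{'time_s': 0.0, 'qpos': array([ 1.10140816e+00,  3.00499387e-01,  1.52159594e+00, -5.67213370e-07,
        1.32071194e+00, -6.65995199e-02]), 'joint_vel': array([-1.58745588e-03,  3.76680998e-04, -3.05236751e-04,  1.42326100e-03,
        3.84462361e-04,  1.56418240e-05]), 'tau': array([ 2.02397270e-03, -5.31799865e+01, -3.52745569e+01,  7.08735734e-02,
        2.44694244e-02, -9.53062158e-05]), 'ee_pos': array([0.21547071, 0.50573908, 0.20486453]), 'eef_rot': array([-1.63694352,  1.56958171, -2.03973203]), 'force': array([ 0.44796185, -0.19348484, -0.90092968]), 'moment': array([ 0.04381845,  0.03381465, -0.04473551]), 'grip_width': 0.09417084228353666}
scene {'fx': 362.91578058459976, 'fy': 362.91578058459976, 'cx': 324.7113549568219, 'cy': 202.94611067774832, 'distortion': array([-0.02012105,  0.        ,  0.        ,  0.        ,  0.        ]), 'rvec': array([ 1.83251123,  1.75042796, -0.67899412]), 'tvec': array([ 0.03865765, -0.38188697,  1.15870245])}
top {'fx': 381.44633700153497, 'fy': 381.44633700153497, 'cx': 313.19802011844246, 'cy': 199.2811877174617, 'distortion': array([-0.05647129,  0.        ,  0.        ,  0.        ,  0.        ]), 'rvec': array([ 2.18630711, -2.02673459,  0.21244868]), 'tvec': array([-0.10341185,  0.61205355,  0.74158054])}
wrist {'fx': 281.75768466096406, 'fy': 281.75768466096406, 'cx': 321.3380398091497, 'cy': 201.55041471096044, 'distortion': array([-0.00756038,  0.        ,  0.        ,  0.        ,  0.        ]), 'rvec': array([-2.4116875 , -1.59322922, -0.23055167]), 'tvec': array([-0.549449  , -0.02962871,  0.39217647])}
```

View pics/scene0.png

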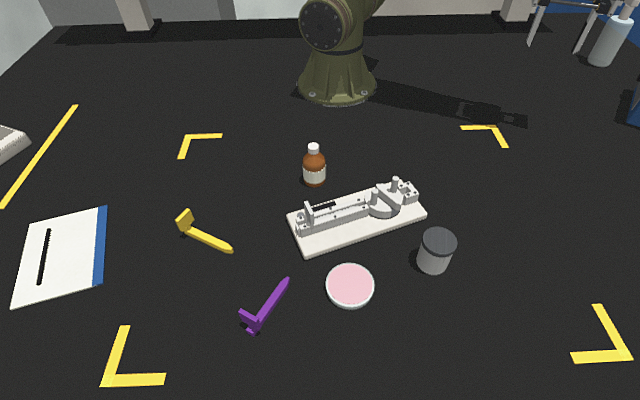

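View pics/top0.png

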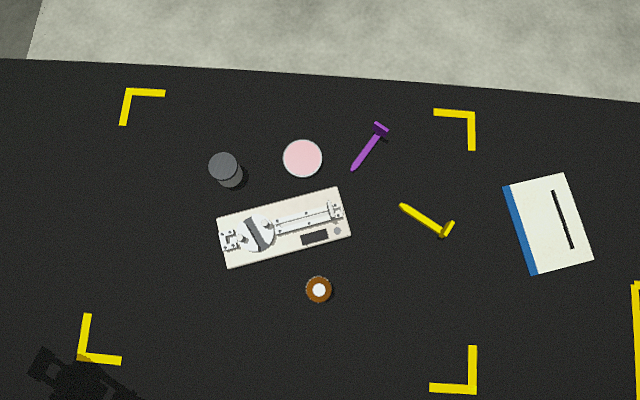

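View pics/wrist0.png

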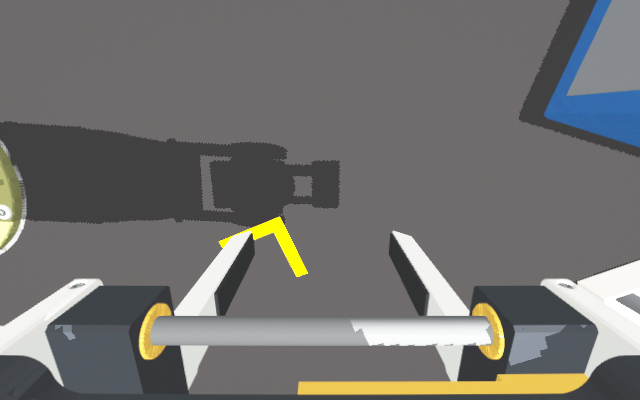

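The top view shows the base at about (217–351, 187–268), the disc at (257,235), the bar plate near (337,210), the bottle at (319,289), the jar at (223,167) and the dish at (302,158). I'll zoom in next.

```bash
cat > h.py <<'E'
import numpy as np,cv2,pickle
def ray(c,uv):
    K=np.array([[c["fx"],0,c["cx"]],[0,c["fy"],c["cy"]],[0,0,1]])
    p=cv2.undistortPoints(np.array(uv,float).reshape(-1,1,2),K,c["distortion"]).reshape(-1,2)
    R=cv2.Rodrigues(c["rvec"])[0];o=-R.T@c["tvec"]
    return o,np.c_[p,np.ones(len(p))]@R
def onz(c,uv,z):
    o,d=ray(c,uv);return o+d*((z-o[2])/d[:,2])[:,None]
def proj(c,P):
    K=np.array([[c["fx"],0,c["cx"]],[0,c["fy"],c["cy"]],[0,0,1]])
    return cv2.projectPoints(np.array(P,float).reshape(-1,1,3),c["rvec"],c["tvec"],K,c["distortion"])[0].reshape(-1,2)
def crop(c,x0,y0,x1,y1,s,name):
    cv2.imwrite(name,cv2.resize(np.ascontiguousarray(c["img"][y0:y1,x0:x1,::-1]),None,fx=s,fy=s,interpolation=cv2.INTER_CUBIC))
E
python3 - <<'E'
from h import *
t=pickle.load(open("pics/top0.pkl","rb"));s=pickle.load(open("pics/scene0.pkl","rb"))
crop(t,210,180,360,275,5,"pics/tz.png");crop(s,280,170,435,265,5,"pics/sz.png")
m=(t["img"].min(2)>90).astype(np.uint8); m[:180]=0;m[275:]=0;m[:,:205]=0;m[:,360:]=0
m=cv2.morphologyEx(m,cv2.MORPH_CLOSE,np.ones((9,9)))
k=max(cv2.findContours(m,0,1)[0],key=cv2.contourArea)
r=cv2.minAreaRect(k);b=cv2.boxPoints(r);print(r,b);P=onz(t,b,.022);print(P)
print(np.linalg.norm(np.diff(P[[0,1,2,3,0]],axis=0),axis=1),P.mean(0))
E
```

```text
((282.1845703125, 226.6768798828125), (52.974300384521484, 128.75209045410156), 74.74488067626953) [[213.10767 218.0615 ]
 [337.323   184.18457]
 [351.26147 235.29227]
 [227.04614 269.1692 ]]
[[ 0.56795355  0.16129405  0.022     ]
 [ 0.66565227 -0.10752623  0.022     ]
 [ 0.55315187 -0.14511242  0.022     ]
 [ 0.45970571  0.11707934  0.022     ]]
[0.28602339 0.11861307 0.27834638 0.11692962] [0.56161585 0.00643369 0.022     ]
```

View pics/tz.png

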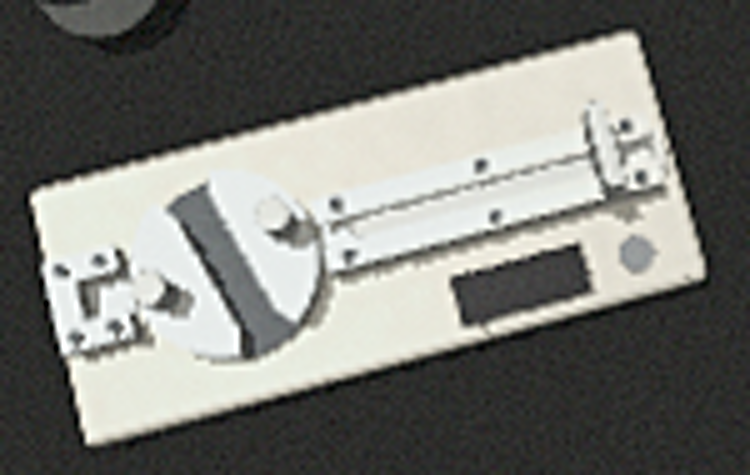

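View pics/sz.png

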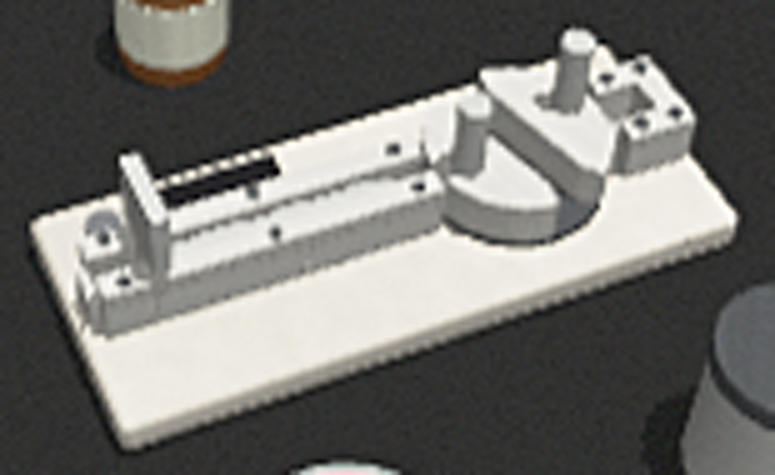

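```bash
cat >> h.py <<'E'
def frame(c):
    m=(c["img"].min(2)>90).astype(np.uint8); m[:180]=0;m[275:]=0;m[:,:205]=0;m[:,360:]=0
    m=cv2.morphologyEx(m,cv2.MORPH_CLOSE,np.ones((9,9)))
    return m
E
python3 - <<'E'
from h import *
t=pickle.load(open("pics/top0.pkl","rb"));s=pickle.load(open("pics/scene0.pkl","rb"))
px=lambda L,o:[(u/5+o[0]-.4,v/5+o[1]-.4) for u,v in L]
to,so=(210,180),(280,170)
tl=[(33,190),(634,32),(706,280),(90,444)]
A=onz(t,px(tl,to),.022)
sl=[(735,222),(128,440),(35,225)]
print("top corners\n",A,np.linalg.norm(np.roll(A,-1,0)-A,axis=1),A.mean(0))
print("scene corners\n",onz(s,px(sl,so),.022))
ctr=A.mean(0); ey=(A[0]+A[3]-A[1]-A[2]);ey/=np.linalg.norm(ey);ex=np.array([ey[1],-ey[0],0])
print("ctr",ctr,"ey",ey,"ex",ex,"yaw",np.arctan2(-ex[1]*-1,ex[0]))
def loc(P): d=P-ctr; return np.round(1000*np.c_[d@ex,d@ey,P[:,2]],1)
print("studs top",loc(onz(t,px([(273,212),(148,287)],to),.086)))
print("studs scene",loc(onz(s,px([(577,40),(474,104)],so),.086)))
print("slot ends top",loc(onz(t,px([(188,198),(270,338)],to),.048)))
print("plate top ends(top)",loc(onz(t,px([(592,103),(608,197)],to),.088)))
print("plate scene back-top edge",loc(onz(s,px([(123,157),(148,215),(138,152),(165,208)],so),.088)))
print("disc centre proj",proj(t,[ctr+ey*.06+[0,0,.026]])-to,"x5")
for n,uv,z in(("bottle",(319,290),.105),("jar",(223,166),.074),("dish",(302,158),.017)): 
    P=onz(t,[uv],z);print(n,P,loc(P))
E
```

```text
top corners
 [[ 0.56951018  0.15455793  0.022     ]
 [ 0.66130597 -0.10572313  0.022     ]
 [ 0.55240355 -0.14414431  0.022     ]
 [ 0.46142731  0.11607675  0.022     ]] [0.27599402 0.11548127 0.27566588 0.11472885] [0.56116175 0.00519181 0.022     ]
scene corners
 [[ 0.57283473  0.15163781  0.022     ]
 [ 0.66928148 -0.10459184  0.022     ]
 [ 0.55992565 -0.14301564  0.022     ]]
ctr [0.56116175 0.00519181 0.022     ] ey [-0.33131321  0.94352083  0.        ] ex [0.94352083 0.33131321 0.        ] yaw 0.3376950508797036
studs top [[ 8.9 32.1 86. ]
 [-7.7 88.1 86. ]]
studs scene [[-7.5 86.2 86. ]
 [ 9.2 30.3 86. ]]
slot ends top [[ 31.   69.1  48. ]
 [-36.   49.2  48. ]]
plate top ends(top) [[  18.6 -104.8   88. ]
 [ -20.6 -100.7   88. ]]
plate scene back-top edge [[ -15.  -109.2   88. ]
 [  16.3 -110.4   88. ]
 [ -15.3 -102.9   88. ]
 [  15.5 -103.2   88. ]]
disc centre proj [[44.67514907 52.06428345]] x5
bottle [[ 0.43348742 -0.08194292  0.105     ]] [[-149.3  -39.9  105. ]]
jar [[0.67382674 0.14033077 0.074     ]] [[151.1  90.2  74. ]]
dish [[ 0.72259519 -0.02315509  0.017     ]] [[142.9 -80.2  17. ]]
```

Run:
```python
from station import ctrl
from scipy.spatial.transform import Rotation as Ro
import numpy as np
o=ctrl.get_obs();R=Ro.from_euler("xyz",o["eef_rot"]).as_matrix();print(np.round(R,4),o["ee_pos"],o["time_s"])
for n,v in(("toolY",R[:,1]),("toolZ",R[:,2]),("ey",(-.3313,.9435)),("ex",(.9435,.3313))): print(n,np.degrees(np.arctan2(v[1],v[0])))
```

```text
[[-4.00e-04  3.92e-01  9.20e-01]
 [-8.00e-04  9.20e-01 -3.92e-01]
 [-1.00e+00 -9.00e-04 -0.00e+00]] [0.21551756 0.50578221 0.20500773] 0.15
toolY 66.91936609689591
toolZ -23.080635290885553
ey 109.34818265899852
ex 19.348182658998525
```

>>> play_rows([
  [[0, -8, 12, 0, 0, 0, 0], [0, -16, 24, 0, 0, 0, 0], [0, -16, 24, 0, 0, 0, 0], [0, -16, 24, 0, 0, 0, 0], [0, -16, 24, 0, 0, 0, 0], [0, -16, 24, 0, 0, 0, 0], [0, -16, 24, 0, 0, 0, 0], [0, -16, 24, 0, 0, 0, 0], [0, -16, 24, 0, 0, 0, 0], [0, -16, 24, 0, 0, 0, 0]],
], grip_force=20)

```text
time_s: 1.15
ee_pos: [0.3662, 0.2748, 0.2054]
eef_rot: [-0.605, 1.571, -1.008]
force: [0.8, -0.6, -0.1]
grip_width: 0.0178
```

>>> play_rows([
  [[0, -16, 24, 0, 0, 0, 0], [0, -16, 24, 0, 0, 0, 0], [0, -16, 24, 0, 0, 0, 0], [0, -16, 24, 0, 0, 0, 0], [0, -16, 24, 0, 0, 0, 0], [0, -16, 24, 0, 0, 0, 0], [0, -16, 24, 0, 0, 0, 0], [0, -16, 24, 0, 0, 0, 0], [0, -16, 24, 0, 0, 0, 0], [0, -14, 21, 0, 0, 0, 0]],
])

```text
time_s: 2.15
ee_pos: [0.522, 0.0364, 0.2054]
eef_rot: [-2.139, 1.571, -2.542]
force: [-0.9, 0.3, 1.0]
grip_width: 0.0005
```

>>> play_rows([
  [[0, 0, 0, 0.13, 0, 0, 0], [0, 0, 0, 0.13, 0, 0, 0], [0, 0, 0, 0.13, 0, 0, 0], [0, 0, 0, 0.13, 0, 0, 0], [0, 0, 0, 0.13, 0, 0, 0], [0, 0, 0, 0.13, 0, 0, 0], [0, 0, 0, 0.13, 0, 0, 0], [0, 0, 0, 0.13, 0, 0, 0]],
])

```text
time_s: 2.95
ee_pos: [0.5214, 0.0377, 0.2054]
eef_rot: [-1.221, 1.57, -2.669]
force: [1.4, -0.3, 0.2]
grip_width: 0.0005
```

>>> play_rows([
  [[0, 0, 0, 0.13, 0, 0, 0], [0, 0, 0, 0.13, 0, 0, 0], [0, 0, 0, 0.13, 0, 0, 0], [0, 0, 0, 0.13, 0, 0, 0], [0, 0, 0, 0.13, 0, 0, 0], [0, 0, 0, 0.13, 0, 0, 0], [0, 0, 0, 0.13, 0, 0, 0], [0, 0, 0, 0.13, 0, 0, 0], [0, 0, 0, 0, 0, 0, 0]],
])

```text
time_s: 3.85
ee_pos: [0.5215, 0.0378, 0.2054]
eef_rot: [-0.138, 1.571, -2.624]
force: [0.9, -0.1, 0.5]
grip_width: 0.0004
```

```bash
cat >> h.py <<'E'
from scipy.spatial.transform import Rotation as Ro
CTR=np.array([.56116,.00519,0]);EY=np.array([-.33131,.94352,0]);EX=np.array([.94352,.33131,0])
def loc(P): d=np.atleast_2d(P)-CTR; return np.round(1000*np.c_[d@EX,d@EY,d[:,2]],1)
def st(o):
    R=Ro.from_euler("xyz",o["eef_rot"]).as_matrix()
    a=np.degrees(np.arctan2(R[1,1],R[0,1]))-19.348
    print("t",o["time_s"],"tcp base",loc(o["ee_pos"]),"toolY angle in base",round(a,2),"F",np.round(o["force"],1))
    return R
E
python3 - <<'E'
from h import *
from station import ctrl,viewer
st(ctrl.get_obs())
w=viewer.camera("wrist");cv2.imwrite("pics/w1.png",w["img"][:,:,::-1])
pickle.dump(w,open("pics/w1.pkl","wb"))
E
```

```text
t 3.85 tcp base [[-26.7  43.9 205.4]] toolY angle in base -71.74 F [ 0.9 -0.1  0.5]
```

View pics/w1.png

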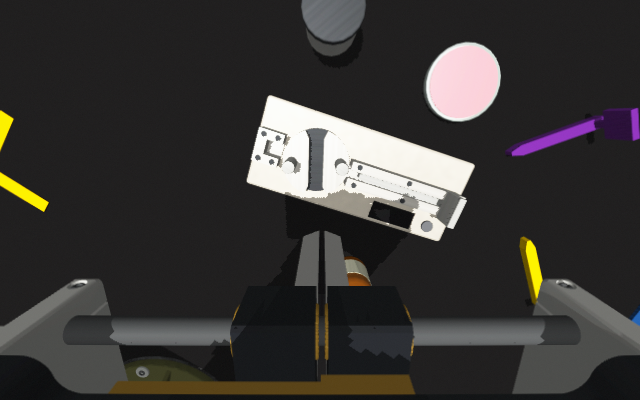

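The wrist view shows the closed fingers at (322,235), the stud to push at (342,169) and the other stud at (288,166). I'll check these against the top view.

Run:
```python
from h import *
w=pickle.load(open("pics/w1.pkl","rb"))
crop(w,240,90,480,245,3,"pics/w1z.png")
print(loc(onz(w,[(342,169),(288.5,165.5)],.086)),loc(onz(w,[(268,95),(474,164),(440,241)],.022)))
def mv(cur,ang,tgt):
    d=np.array(tgt)-cur;a=np.radians(ang);y=np.array([np.cos(a),np.sin(a)]);return d@y, d@np.array([y[1],-y[0]])
print("to start (tool y,z)",mv(np.array([-26.7,43.9]),-71.74,[-20.5,23.7]))
```

```text
[[ 9.9 32.5 86. ]
 [-4.4 87.8 86. ]] [[  57.6  139.2   22. ]
 [  60.1 -135.4   22. ]
 [ -52.5 -139.9   22. ]]
to start (tool y,z) (np.float64(21.125461221686564), np.float64(0.4414614037684389))
```

View pics/w1z.png

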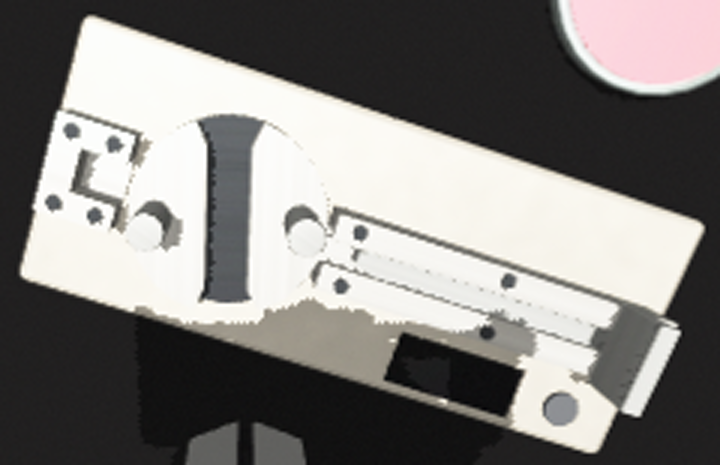

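>>> play_rows([
  [[0, 10, 0, 0, 0, 0, 0], [5, 11, 0, 0, 0, 0, 0], [20, 0, 0, 0, 0, 0, 0], [20, 0, 0, 0, 0, 0, 0], [20, 0, 0, 0, 0, 0, 0], [20, 0, 0, 0, 0, 0, 0], [20, 0, 0, 0, 0, 0, 0], [20, 0, 0, 0, 0, 0, 0], [15, 0, 0, 0, 0, 0, 0], [0, 0, 0, 0, 0, 0, 0]],
])

```text
time_s: 4.9
ee_pos: [0.5339, 0.0212, 0.0632]
eef_rot: [-0.674, 1.567, 3.128]
force: [0.0, -0.7, -0.7]
grip_width: 0.0007
```

Run:
```python
from h import *
from station import ctrl,viewer
st(ctrl.get_obs())
w=viewer.camera("wrist");crop(w,200,100,440,280,3,"pics/w2z.png")
```

```text
t 4.9 tcp base [[-20.4  24.1  63.2]] toolY angle in base -71.55 F [ 0.  -0.7 -0.7]
```

View pics/w2z.png

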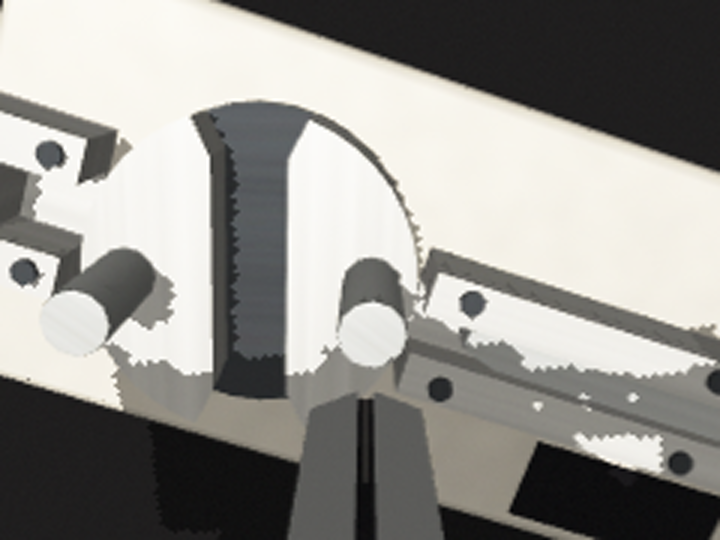

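>>> play_rows([
  [[0, 0, -5, 0, 0, 0, 0], [0, 0, -5, 0, 0, 0, 0], [0, 0, -4, 0, 0, 0, 0], [0, 1.2, -2.6, -0.0873, 0, 0, 0], [0, 1.2, -2.6, -0.0873, 0, 0, 0], [0, 1.2, -2.6, -0.0873, 0, 0, 0], [0, 1.2, -2.6, -0.0873, 0, 0, 0], [0, 0, 0, 0, 0, 0, 0]],
])

```text
time_s: 5.75
ee_pos: [0.5572, 0.0344, 0.066]
eef_rot: [1.831, 1.569, -0.301]
force: [0.1, -1.9, 0.8]
grip_width: 0.0005
```

Run:
```python
from h import *
from station import ctrl,viewer
st(ctrl.get_obs())
w=viewer.camera("wrist");crop(w,200,100,440,280,3,"pics/w3z.png")
```

```text
t 5.75 tcp base [[ 5.9 28.9 66. ]] toolY angle in base -51.49 F [ 0.1 -1.9  0.8]
```

View pics/w3z.png

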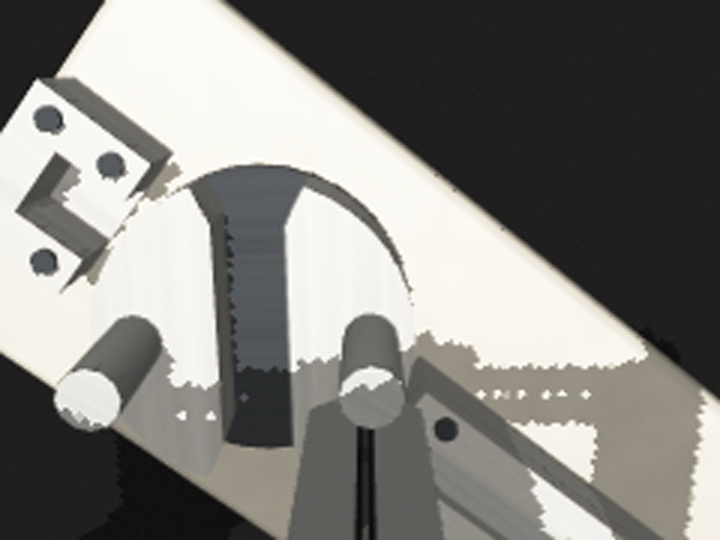

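The disc turns with the finger and its slot stays vertical in the picture. I'll continue.

>>> play_rows([
  [[0, 1.2, -2.6, -0.0873, 0, 0, 0], [0, 1.2, -2.6, -0.0873, 0, 0, 0], [0, 1.2, -2.6, -0.0873, 0, 0, 0], [0, 1.2, -2.6, -0.0873, 0, 0, 0], [0, 1.2, -2.6, -0.0873, 0, 0, 0], [0, 1.2, -2.6, -0.0873, 0, 0, 0], [0, 1.2, -2.6, -0.0873, 0, 0, 0], [0, 1.2, -2.6, -0.0873, 0, 0, 0], [0, 1.2, -2.6, -0.0873, 0, 0, 0], [0, 0, 0, 0, 0, 0, 0]],
])

```text
time_s: 6.8
ee_pos: [0.572, 0.0547, 0.0657]
eef_rot: [1.401, 1.57, 0.053]
force: [1.8, -1.3, 1.1]
grip_width: 0.0007
```

Run:
```python
from h import *
from station import ctrl,viewer
st(ctrl.get_obs())
w=viewer.camera("wrist");crop(w,200,100,440,280,3,"pics/w4z.png");pickle.dump(w,open("pics/w4.pkl","wb"))
```

```text
t 6.8 tcp base [[26.6 43.2 65.7]] toolY angle in base -6.61 F [ 1.8 -1.3  1.1]
```

View pics/w4z.png

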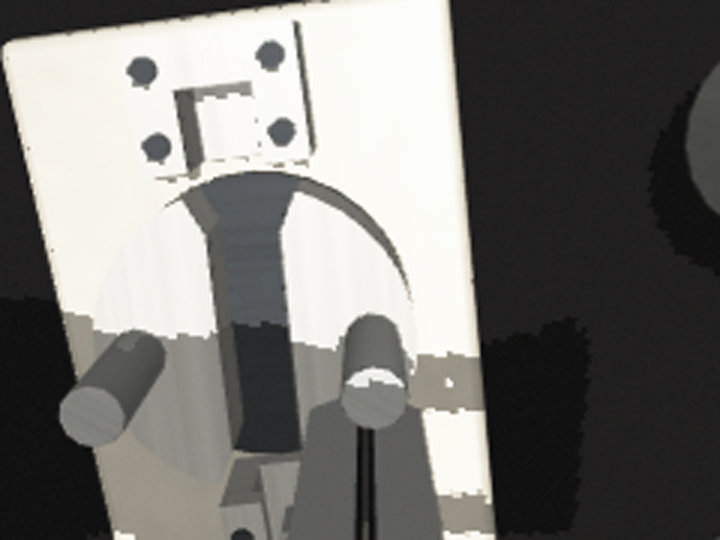

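Run:
```python
from h import *
w=pickle.load(open("pics/w4.pkl","rb"))
p=lambda L:[(u/3+200-.33,v/3+100-.33) for u,v in L]
def ang(A): d=A[0]-A[1]; return np.degrees(np.arctan2(d[1],d[0]))
S=loc(onz(w,p([(374,399),(92,415)]),.086));print(S,ang(S))
for e in([(207,232),(232,447)],[(280,232),(301,450)]):
    E=loc(onz(w,p(e),.048));print(E,ang(E)-90)
B=loc(onz(w,p([(299,22),(313,150)]),.048));print("keeper edge",B,ang(B)-90)
B=loc(onz(w,p([(450,0),(496,538)]),.022));print("base edge",B,ang(B)-90)
```

```text
[[ 30.6  59.3  86. ]
 [-26.8  62.5  86. ]] -3.190886812029783
[[-5.2 90.2 48. ]
 [-8.3 34.4 48. ]] -3.179830119864235
[[11.9 88.2 48. ]
 [ 9.1 31.5 48. ]] -2.827124578161275
keeper edge [[ 22.9 134.4  48. ]
 [ 22.2 106.3  48. ]] -1.42700186751469
base edge [[ 59.  136.3  22. ]
 [ 59.5 -16.5  22. ]] 0.18748552033295596
```

The disc reads about -3°, already inside the capture range. One small nudge, then I'll back off and look from above.

>>> play_rows([
  [[0, 0, -0.7, 0, 0, 0, 0], [0, 0, -0.8, 0, 0, 0, 0], [0, 0, 0, 0, 0, 0, 0], [0, 0, 5, 0, 0, 0, 0], [-10, 0, 8, 0, 0, 0, 0], [-20, 0, 0, 0, 0, 0, 0], [-20, 0, 0, 0, 0, 0, 0], [0, 0, 0, -0.115, 0, 0, 0], [0, 0, 0, 0, 0, 0, 0]],
])

```text
time_s: 7.75
ee_pos: [0.5743, 0.0429, 0.1164]
eef_rot: [1.417, 1.57, 0.185]
force: [-0.6, 0.2, -1.0]
grip_width: 0.0003
```

Run:
```python
from h import *
from station import ctrl,viewer
st(ctrl.get_obs())
w=viewer.camera("wrist");crop(w,200,100,440,280,3,"pics/w5z.png");pickle.dump(w,open("pics/w5.pkl","wb"))
```

```text
t 7.75 tcp base [[ 24.9  31.2 116.4]] toolY angle in base 0.1 F [-0.6  0.2 -1. ]
```

View pics/w5z.png

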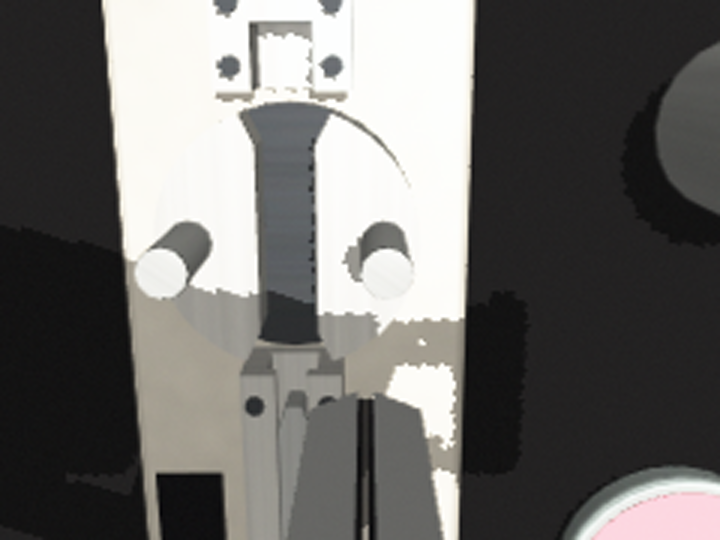

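The studs sit level at (162,273) and (387,272) and the slot points at the keeper pocket, so the disc is aligned. Next I move behind the plate.

>>> play_rows([
  [[-5, -5, 10, 0, 0, 0, 0], [0, -5, 20, 0, 0, 0, 0], [0, -5, 25, 0, 0, 0, 0], [0, -5, 25, 0, 0, 0, 0], [0, -5, 25, 0, 0, 0, 0], [0, 0, 25, 0, 0, 0, 0], [0, 0, 20, 0, 0, 0, 0], [0, 0, 11, 0, 0, 0, 0], [0, 0, 0, 0, 0, 0, 0]],
])

```text
time_s: 8.7
ee_pos: [0.6038, -0.1182, 0.1202]
eef_rot: [-2.067, 1.57, 2.981]
force: [0.5, -0.1, 0.4]
grip_width: 0.0006
```

Run:
```python
from h import *
from station import ctrl,viewer
st(ctrl.get_obs())
w=viewer.camera("wrist");crop(w,200,60,440,260,3,"pics/w6z.png");pickle.dump(w,open("pics/w6.pkl","wb"))
```

```text
t 8.7 tcp base [[  -0.7 -130.6  120.2]] toolY angle in base -0.14 F [ 0.5 -0.1  0.4]
```

View pics/w6z.png

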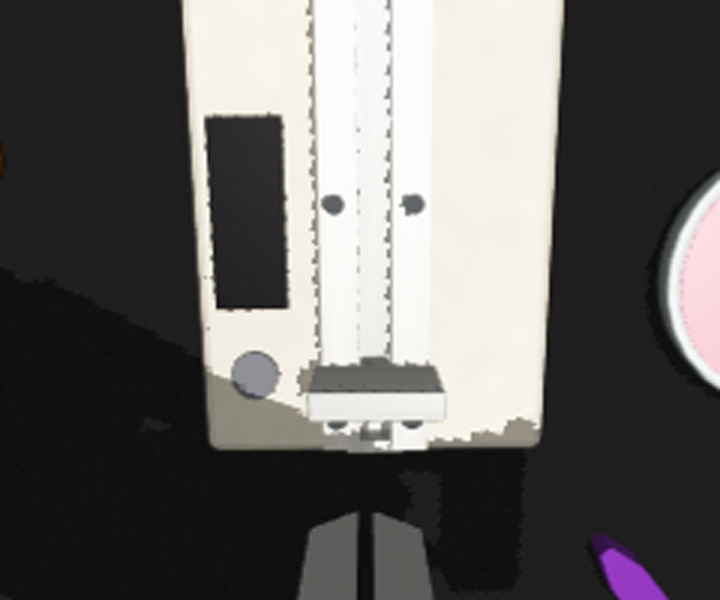

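Run:
```python
from h import *
w=pickle.load(open("pics/w6.pkl","rb"))
print(loc(onz(w,[(u/3+199.7,v/3+59.7) for u,v in [(309,420),(446,418),(308,394),(444,392)]],.088)))
```

```text
[[ -14.9 -108.5   88. ]
 [  20.6 -108.    88. ]
 [ -15.1 -101.5   88. ]
 [  20.  -101.1   88. ]]
```

>>> play_rows([
  [[10, 1, 0, 0, 0, 0, 0], [20, 1, 0, 0, 0, 0, 0], [20, 0, 0, 0, 0, 0, 0], [5, 0, 0, 0, 0, 0, 0], [0, 0, -5, 0, 0, 0, 0], [0, 0, -5, 0, 0, 0, 0], [0, 0, -5, 0, 0, 0, 0], [0, 0, -5, 0, 0, 0, 0], [0, 0, -5, 0, 0, 0, 0], [0, 0, 0, 0, 0, 0, 0]],
])

```text
time_s: 9.75
ee_pos: [0.5975, -0.092, 0.0659]
eef_rot: [1.282, 1.57, 0.05]
force: [0.5, 0.8, 0.3]
grip_width: 0.0002
```

Run:
```python
from h import *
from station import ctrl,viewer
st(ctrl.get_obs())
w=viewer.camera("wrist");crop(w,200,60,440,260,3,"pics/w7z.png")
```

```text
t 9.75 tcp base [[   2.1 -103.8   65.9]] toolY angle in base 0.04 F [0.5 0.8 0.3]
```

View pics/w7z.png

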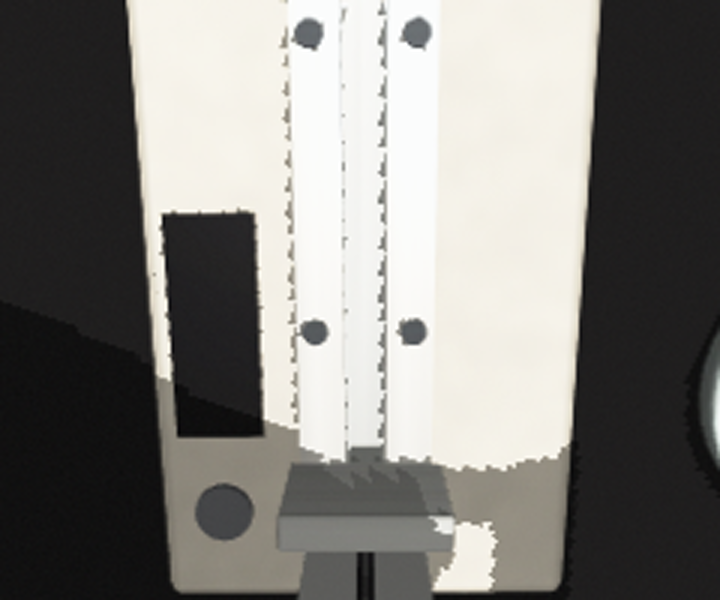

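The plate sits flat on the finger and the bar is sliding. I'll push on.

>>> play_rows([
  [[0, 0, -5, 0, 0, 0, 0], [0, 0, -5, 0, 0, 0, 0], [0, 0, -5, 0, 0, 0, 0], [0, 0, -5, 0, 0, 0, 0], [0, 0, -5, 0, 0, 0, 0], [0, 0, -5, 0, 0, 0, 0], [0, 0, -5, 0, 0, 0, 0], [0, 0, -5, 0, 0, 0, 0]],
])

```text
time_s: 10.6
ee_pos: [0.5842, -0.0545, 0.0655]
eef_rot: [0.619, 1.571, -0.614]
force: [1.3, -2.5, 3.6]
grip_width: 0.0007
```

Run:
```python
from h import *
from station import ctrl,viewer
st(ctrl.get_obs())
w=viewer.camera("wrist");crop(w,200,60,440,260,3,"pics/w8z.png")
```

```text
t 10.6 tcp base [[  1.9 -64.   65.5]] toolY angle in base 0.01 F [ 1.3 -2.5  3.6]
```

View pics/w8z.png

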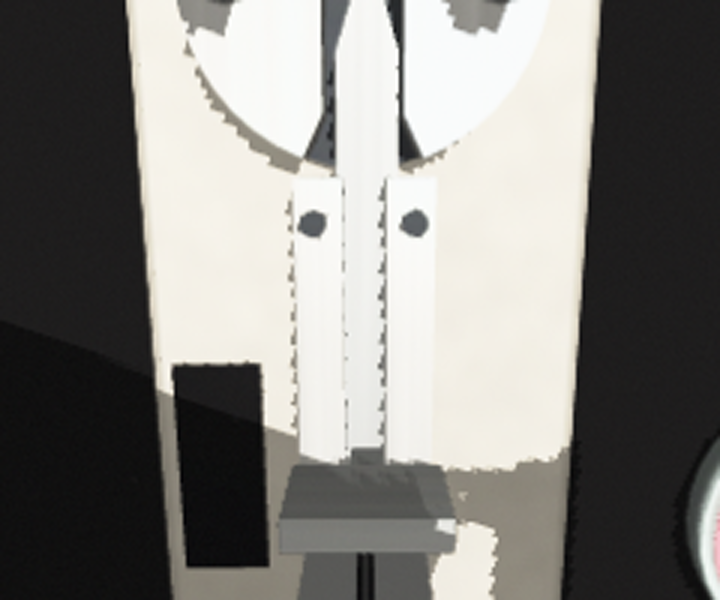

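The nose is centred in the slot and the force is only about 3 N.

>>> play_rows([
  [[0, 0, -5, 0, 0, 0, 0], [0, 0, -6, 0, 0, 0, 0], [0, 0, -6, 0, 0, 0, 0], [0, 0, -6, 0, 0, 0, 0], [0, 0, -6, 0, 0, 0, 0], [0, 0, -6, 0, 0, 0, 0], [0, 0, -6, 0, 0, 0, 0], [0, 0, -6, 0, 0, 0, 0], [0, 0, -5, 0, 0, 0, 0], [0, 0, -2, 0, 0, 0, 0]],
])

```text
time_s: 11.65
ee_pos: [0.566, -0.0033, 0.0653]
eef_rot: [-2.227, 1.57, 2.824]
force: [0.9, -0.8, -0.9]
grip_width: 0.0007
```

Run:
```python
from h import *
from station import ctrl,viewer
st(ctrl.get_obs())
w=viewer.camera("wrist");crop(w,200,60,440,260,3,"pics/w9z.png")
```

```text
t 11.65 tcp base [[ 1.8 -9.6 65.3]] toolY angle in base 0.03 F [ 0.9 -0.8 -0.9]
```

View pics/w9z.png

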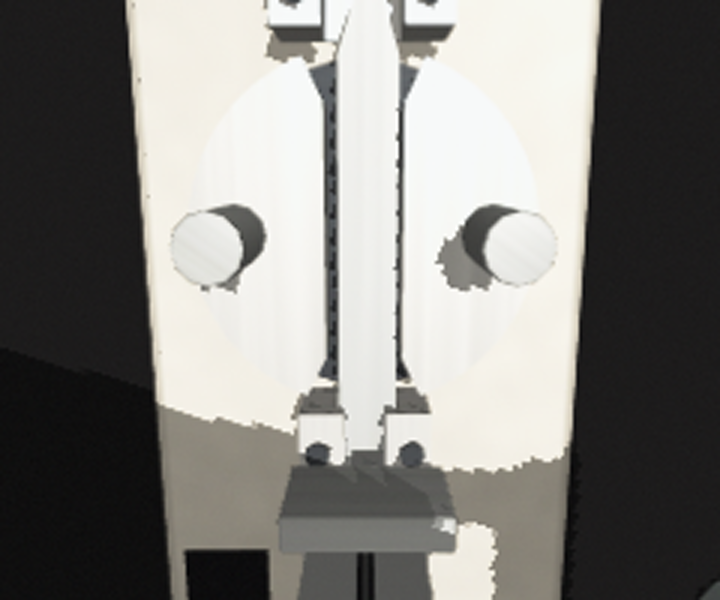

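The nose is entering the keeper. I'll take slow steps until the force rises.

>>> play_rows([
  [[0, 0, -2, 0, 0, 0, 0], [0, 0, -2, 0, 0, 0, 0], [0, 0, -2, 0, 0, 0, 0], [0, 0, -1, 0, 0, 0, 0], [0, 0, 0, 0, 0, 0, 0]],
])

```text
time_s: 12.2
ee_pos: [0.564, 0.0028, 0.0655]
eef_rot: [-3.072, 1.571, 1.978]
force: [-0.5, -0.2, -0.6]
grip_width: 0.0007
```

>>> play_rows([
  [[0, 0, -1, 0, 0, 0, 0], [0, 0, -1, 0, 0, 0, 0], [0, 0, 0, 0, 0, 0, 0]],
])

```text
time_s: 12.5
ee_pos: [0.5634, 0.0046, 0.0655]
eef_rot: [0.964, 1.571, -0.269]
force: [0.2, -1.1, 0.2]
grip_width: 0.0002
```

>>> play_rows([
  [[0, 0, -1, 0, 0, 0, 0], [0, 0, 0, 0, 0, 0, 0]],
])

```text
time_s: 12.7
ee_pos: [0.563, 0.0056, 0.0655]
eef_rot: [2.409, 1.571, 1.176]
force: [0.2, -0.7, -0.7]
grip_width: 0.0004
```

>>> play_rows([
  [[0, 0, -1, 0, 0, 0, 0], [0, 0, 0, 0, 0, 0, 0]],
])

```text
time_s: 12.9
ee_pos: [0.5627, 0.0064, 0.0655]
eef_rot: [-0.196, 1.571, -1.428]
force: [0.4, -1.8, 0.0]
grip_width: 0.0007
```

>>> play_rows([
  [[0, 0, -1, 0, 0, 0, 0], [0, 0, 0, 0, 0, 0, 0]],
])

```text
time_s: 13.1
ee_pos: [0.5628, 0.0068, 0.0658]
eef_rot: [0.57, 1.569, -0.663]
force: [2.1, -5.9, 1.4]
grip_width: 0.0005
```

Run:
```python
from h import *
from station import ctrl,viewer
st(ctrl.get_obs())
w=viewer.camera("wrist");crop(w,200,20,440,220,3,"pics/w10z.png")
```

```text
t 13.1 tcp base [[ 2.1  1.  65.8]] toolY angle in base 0.01 F [ 2.1 -5.9  1.4]
```

View pics/w10z.png

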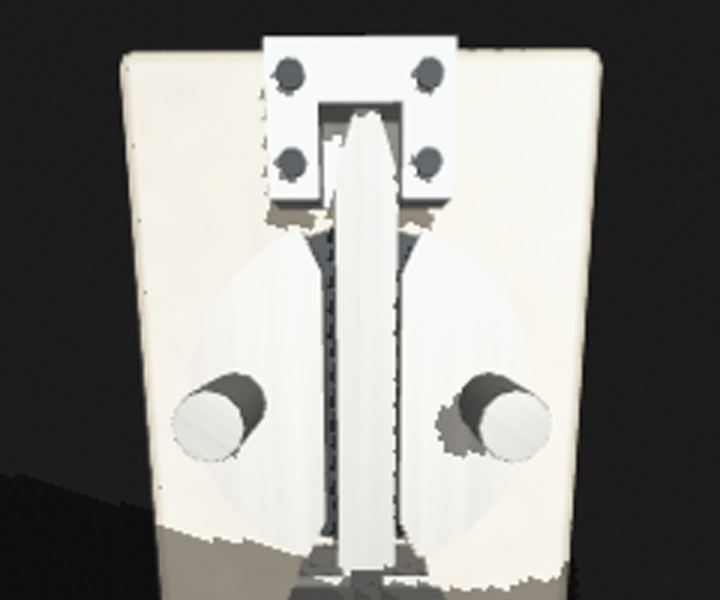

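The force is rising at y = +1 mm and the nose is at the wall, tip at (365,112) in the crop. I'll press once more to confirm, then withdraw.

>>> play_rows([
  [[0, 0, -1, 0, 0, 0, 0], [0, 0, -1, 0, 0, 0, 0], [0, 0, 0, 0, 0, 0, 0]],
])

```text
time_s: 13.45
ee_pos: [0.5629, 0.0074, 0.0664]
eef_rot: [0.481, 1.566, -0.752]
force: [4.6, -14.7, 3.6]
grip_width: 0.0004
```

>>> play_rows([
  [[0, 0, 4, 0, 0, 0, 0], [0, 0, 10, 0, 0, 0, 0], [0, 0, 15, 0, 0, 0, 0], [-15, 0, 10, 0, 0, 0, 0], [-25, 0, 0, 0, 0, 0, 0], [-25, 0, 0, 0, 0, 0, 0], [-25, 0, 0, 0, 0, 0, 0], [-20, 0, 0, 0, 0, 0, 0], [0, 0, 0, 0, 0, 0, 0]],
])

```text
time_s: 14.35
ee_pos: [0.5759, -0.0284, 0.178]
eef_rot: [1.152, 1.566, -0.081]
force: [0.7, -0.5, 0.3]
grip_width: 0.0007
```

Run:
```python
from h import *
from station import ctrl,viewer
st(ctrl.get_obs())
w=viewer.camera("wrist");crop(w,200,20,440,220,3,"pics/w11z.png");pickle.dump(w,open("pics/w11.pkl","wb"))
w=viewer.camera("scene");crop(w,240,120,480,320,3,"pics/s11z.png")
```

```text
t 14.35 tcp base [[  2.8 -36.5 178. ]] toolY angle in base -0.01 F [ 0.7 -0.5  0.3]
```

View pics/w11z.png

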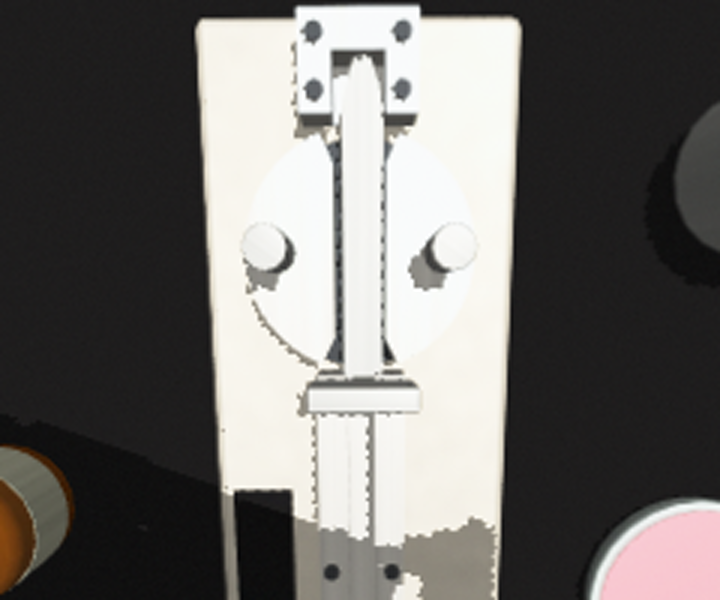

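View pics/s11z.png

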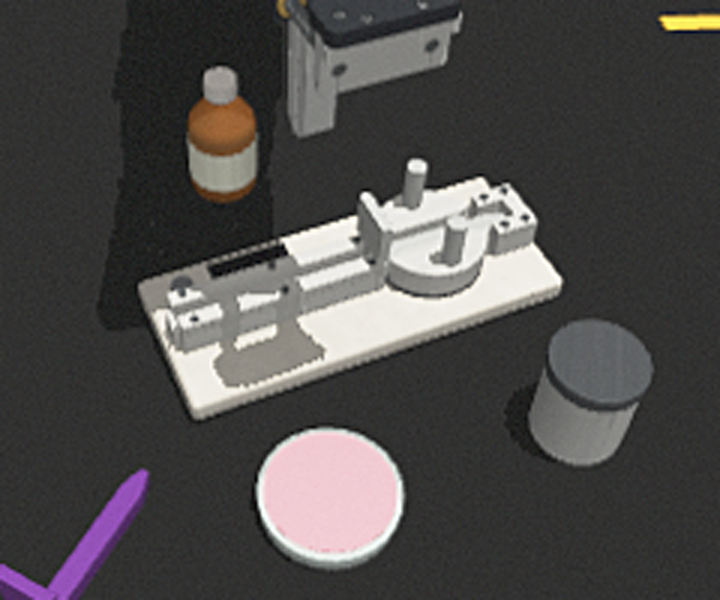

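Run:
```python
from h import *
w=pickle.load(open("pics/w11.pkl","rb"))
p=lambda L:[(u/3+199.7,v/3+19.7) for u,v in L]
print("plate top back/front",loc(onz(w,p([(364,411),(364,390)]),.088)))
print("nose tip z.035-.042",loc(onz(w,p([(362,56)]),.040)),"wall top",loc(onz(w,p([(358,51)]),.048)))
```

```text
plate top back/front [[ 3.  11.  88. ]
 [ 3.  17.6 88. ]]
nose tip z.035-.042 [[  2.6 122.8  40. ]] wall top [[  1.3 122.3  48. ]]
```

```bash
python3 -c "
from station import hand_in;print(hand_in())"
```

```text
the job is handed in; nothing more can be done
None
```

The mixer drive is locked, and the job was handed in at about 14.5 s on the robot's clock.

- **Disc:** With the closed fingertips I pushed one stud about 73° counter-clockwise until the slot lined up with the bar. Both studs then looked level in the wrist view.
- **Bar:** I pushed its plate about 117 mm along the base's +y, through the slot and into the keeper. The push took about 4 N or less until it met the end wall. There it stopped, and the force climbed to about 16 N while the tool moved less than 1 mm.
- **Last checks:** With the arm clear, the nose tip measures y ≈ 122.8 mm and the end wall ≈ 122.3 mm. The jar, bottle and dish are standing and look undisturbed in the final scene view.
- **Disagreement:** The plate centre measured y ≈ 14 mm rather than the expected 12 mm. Calibration is good to about 2 mm, so I took this as measurement error.

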